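# Leak-check the seam of a vacuum chamber

### The job

Draw the leak probe out of its dock by the steel nose, lay it across both forks of the orange rest and let go, then take it again by its ribbed blue handle. Guide the brass tip slowly (about 3 cm a second) along the black seam of the chamber from the green dot round the corner to the red dot, touching or almost touching the seam and never pressing hard. Finally lay the probe back on the orange rest and let go; do not drop it on the bench or disturb the bottle, beaker, dish and timer.

Things in the scene. Friction and masses are not known exactly. Their poses are not given: they have to be found in the camera images.
- probe: leak probe, loose, 50 to 80 g. Origin: middle of the blue ribbed handle, on the tool's axis; x runs along the tool to the tip. Handle 16 x 16 mm square, x from -55 to +55 mm; steel nose 10 x 10 mm square, x from +55 to +90 mm, then a cone to the tip. In the dock it lies level and only the nose and the last 5 mm of the handle stick out.
- probe_nose (a point): middle of the steel nose, 72 mm ahead of the handle's middle; the place to take the probe while it is docked; axes as the probe's
- probe_tip: brass ball of 6 mm diameter at the front end of the probe; origin at the ball's centre, 102 mm ahead of the handle's middle; axes as the probe's
- dock: white sleeve on a grey foot 130 x 70 mm, 96 mm high, fixed. It holds the probe level, its axis 76 mm above the bench. Origin on the bench below the docked handle's middle; x is the way the probe is drawn out. Bore 22 x 22 mm (loose fit), from x = -58 mm to the mouth at x = +50 mm; draw the probe out level by at least 112 mm before turning or lowering it.
- rest: probe rest, fixed: dark foot 90 (x) x 50 x 8 mm, two orange forks 8 mm thick at x = -30 and +30 mm, about 50 mm high, open at the top. Each notch is 20 mm wide at its bottom (30 mm above the bench) and about 40 mm at the top. Origin on the bench under its middle; the probe lies along x, either way round.
- rest_mid (a point): midway between the forks, 38 mm above the bench: where the middle of the probe's handle is when the probe lies properly in both forks. Between the forks there is 52 mm of free length to take the handle from above.
- chamber: vacuum chamber, fixed. Base plate 180 x 180 mm, top at z = 30 mm; on it, centred, a body 120 x 120 mm, vertical corners rounded to 25 mm, white cover to 90 mm, knob to 113 mm. Black seam: flush band 8 mm high at z = 44 mm. Origin on the bench under its middle; x away from the front (robot-side) face, y to the left. Dots on the plate: green x -76, y -35 mm (front), red x 35, y 76 mm (left).
- seam_1 (a point): point 1 of 7 along the checked seam, 4 mm outside the wall, at seam height (in the chamber's axes x = -64, y = -35 mm, z = 44 mm); at the green dot; axes as the chamber's
- seam_2 (a point): point 2 of 7 along the checked seam, 4 mm outside the wall, at seam height (in the chamber's axes x = -64, y = -4.1 mm, z = 44 mm); axes as the chamber's
- seam_3 (a point): point 3 of 7 along the checked seam, 4 mm outside the wall, at seam height (in the chamber's axes x = -64, y = 26.9 mm, z = 44 mm); axes as the chamber's
- seam_4 (a point): point 4 of 7 along the checked seam, 4 mm outside the wall, at seam height (in the chamber's axes x = -55.5, y = 55.5 mm, z = 44 mm); middle of the rounded corner; axes as the chamber's
- seam_5 (a point): point 5 of 7 along the checked seam, 4 mm outside the wall, at seam height (in the chamber's axes x = -26.9, y = 64 mm, z = 44 mm); axes as the chamber's
- seam_6 (a point): point 6 of 7 along the checked seam, 4 mm outside the wall, at seam height (in the chamber's axes x = 4.1, y = 64 mm, z = 44 mm); axes as the chamber's
- seam_7 (a point): point 7 of 7 along the checked seam, 4 mm outside the wall, at seam height (in the chamber's axes x = 35, y = 64 mm, z = 44 mm); at the red dot; axes as the chamber's
- small_bottle: bystander: clear bottle with red cap, 45 mm across, 90 mm high, loose; origin at its foot
- beaker: bystander: clear beaker, 53 mm across, 65 mm high, loose; origin at its foot
- dish: bystander: flat round dish, 60 mm across, 15 mm high, loose; origin at its foot
- timer: bystander: white timer, 52 x 66 x 16 mm, lying flat, loose; origin at its foot

How it is judged (in metres and radians):
On the way, in this order (a step that is already met when the one before it is completed fails the run):
1. the probe is drawn from the dock, lies in both forks of the rest and is let go (horizontal distance between probe and rest_mid below 0.022 m and height (world z) of probe between 0.03 and 0.046 m and angle between the x axis of probe and the x axis of rest, either way round below 0.15 rad and linear speed of probe below 0.03 m/s and contact force between the fingers and probe below 0.05 N), for 0.2 s.
2. it is held again by the ribbed handle and lifted clear of the rest (contact force between the fingers and probe above 0.5 N and x of the grasp point in the frame of probe between -0.05 and 0.035 m and height (world z) of probe above 0.055 m), for 0.05 s.
3. held by the handle, the tip is at seam point 1 (within 8 mm) (contact force between the fingers and probe above 0.5 N and x of the grasp point in the frame of probe between -0.05 and 0.035 m and distance between probe_tip and seam_1 below 0.008 m), for 0.05 s.
4. held by the handle, the tip is at seam point 2 (within 8 mm) (contact force between the fingers and probe above 0.5 N and x of the grasp point in the frame of probe between -0.05 and 0.035 m and distance between probe_tip and seam_2 below 0.008 m), for 0.05 s.
5. held by the handle, the tip is at seam point 3 (within 8 mm) (contact force between the fingers and probe above 0.5 N and x of the grasp point in the frame of probe between -0.05 and 0.035 m and distance between probe_tip and seam_3 below 0.008 m), for 0.05 s.
6. held by the handle, the tip is at seam point 4 (within 8 mm) (contact force between the fingers and probe above 0.5 N and x of the grasp point in the frame of probe between -0.05 and 0.035 m and distance between probe_tip and seam_4 below 0.008 m), for 0.05 s.
7. held by the handle, the tip is at seam point 5 (within 8 mm) (contact force between the fingers and probe above 0.5 N and x of the grasp point in the frame of probe between -0.05 and 0.035 m and distance between probe_tip and seam_5 below 0.008 m), for 0.05 s.
8. held by the handle, the tip is at seam point 6 (within 8 mm) (contact force between the fingers and probe above 0.5 N and x of the grasp point in the frame of probe between -0.05 and 0.035 m and distance between probe_tip and seam_6 below 0.008 m), for 0.05 s.
9. held by the handle, the tip is at seam point 7 (within 8 mm) (contact force between the fingers and probe above 0.5 N and x of the grasp point in the frame of probe between -0.05 and 0.035 m and distance between probe_tip and seam_7 below 0.008 m), for 0.05 s.
At the end, for the whole second after the job is handed in: the probe lies still in both forks of the orange rest, let go: handle middle within 22 mm of the rest's middle, in line within 0.15 rad (either way round), its axis 30 to 46 mm above the bench; bystanders upright and within 20 mm of their starts (all of step 1 and angular speed of probe below 0.2 rad/s); the robot touches nothing.
It fails at once if the tip moves faster than 10 cm/s while at the seam ((distance between probe_tip and seam_1 below 0.008 m or distance between probe_tip and seam_2 below 0.008 m or distance between probe_tip and seam_3 below 0.008 m or distance between probe_tip and seam_4 below 0.008 m or distance between probe_tip and seam_5 below 0.008 m or distance between probe_tip and seam_6 below 0.008 m or distance between probe_tip and seam_7 below 0.008 m) and linear speed of probe_tip above 0.1 m/s).
It fails at once if the probe is pressed on the chamber with more than 12 N (contact force between probe and chamber above 12 N).
It fails at once if the probe is dropped on the bench (height (world z) of probe below 0.022 m).
It fails at once if a bystander is moved by more than 20 mm or tipped (distance of any of small_bottle, beaker, dish, timer from where it was at the start of the episode above 0.02 m or angle between any of small_bottle, beaker, dish, timer's own z axis and vertical above 0.35 rad).
It also fails if it takes over 70 s, if anything falls off the work surface, if the arm or the gripper's body presses on something with over 40 N, if the wrist force passes 120 N, or if a joint passes its speed limit or range.

### The arm

A 6-joint arm with a two-finger parallel gripper is mounted at the origin on a cart in front of the work surface, level with it; the furniture and walls round the work are solid. World frame = base frame: x ahead of the robot, y to its left, z up, the work surface at z = 0. Lengths are in m, angles in degrees, forces in N, time in s.
With the tool pointing down it reaches from about 0.4 to 0.825 m from the base axis. Payload 7 kg.
Tool frame: the origin (TCP) lies between the finger pads; the fingertips stand 19 mm ahead of it and the grasp point (between the pads) is the TCP; z points along the fingers, y is the line along which they close (so a half turn about z gives the same grasp; the last joint's range is limited). The gripper opens to 88 mm and grips with 3 to 60 N. Pads are 19 mm wide; open, the fingers measure 130 mm over their backs; the gripper's body (78 mm by 193 mm) begins 47 mm behind the grasp point.
Start: joints at [82.684, 20.546, 0.682, 0, -70.136, -16.507], TCP at [0.273, 0.617, 0.246] pointing down, gripper open.
Joint ranges: [-176.03, 176.03], [-82.01, 121.73], [-58.28, 71.71], [-173.87, 95.51], [-174.79, -0.11], [-173.66, 173.66]. Speed limits (degrees/s): [136.94, 136.94, 172.46, 180, 180, 180].

### API

Orientations are given as [roll, pitch, yaw] about the fixed x, y, z axes, in that order (R = Rz(yaw) Ry(pitch) Rx(roll)).
In Python, from plant import get_obs, snapshot, close_job, spot_in, spot_point gives the robot as it stands.
- The arm moves only by the tool play_rows, never from a script. Its argument "plan" is a list of rows, each a list of 6 numbers: the shift along the tool's x, y, z in cm, then the turn, a rotation vector about the tool's x, y, z in degrees. A call has 1 to 20 rows; each row shifts and turns the commanded pose from where the row before left it, along the tool's axes as they then stand; what a row does not reach is not made up. A row lasts 1/12 s, in which the tool goes at most 41.7 mm and 7.16 degrees, less where a joint would pass 70% of its speed; a pose out of reach is approached as far as the arm can. A call is refused whole if a number of a shift passes 4.17 or a number of a turn 7.16, either way. A call with a gripper value outside its range is refused whole. "grip" is the finger opening in cm, from 0 to 8.76, set as the call begins (left out, the last holds). The fingers move at their own pace and stop on an object; the grip force is fixed at half the most. Time passes only in rows, so rows that do not move let the fingers close. It gives the time, the measured TCP pose, the force, the opening and the grip force at its end, in the units of the state.
- get_obs(): the state, without advancing time (a new reading comes with each control period).
- snapshot(name): name is "scene" or "side" or "wrist"; returns a dict with "frame" (480x640x3 uint8, red, green, blue), "fx", "fy", "cx", "cy" (pixels), "position" and "attitude" of the camera in the world. Camera axes: x right, y down, z forward; pixel columns grow to the right and rows downward; lengths in m; the calibration is good to about 2 mm. A picture is of the moment at which its call begins. There is no depth.
- close_job(): hands the job in; it is judged then, once.
Trained networks look in the newest picture that a camera, given by its name, has taken for a name from the list of things; names that differ only in an ending like _2 or _b are one class to them, and where a whole thing is asked for, a point or a joint stands for the part that bears it (a point fixed in the world has none). Each returns a list of dicts, best first, with "score" (0 to 1); they miss things now and then, are a little off and sometimes report something else, mostly with a low value. They report only what shows in the picture. A call takes as long as a camera call.
- spot_in(camera, thing): "position" ([x, y, z] in m, in world coordinates, good to about 4 mm: the middle of the surface that is visible of it).
- spot_point(camera, thing): "position" ([x, y, z] in m, in world coordinates, good to about 4 mm: a listed point, or the origin of a listed thing).
The state is a dict: "clock": time; "joint_pos": joint angles; "qvel": joint speeds; "tau": joint torques, N m; "tool_pos": TCP position; "orientation": TCP orientation; "force": force on the tool from outside, world axes, zero at the start; "moment": the same for the moment, N m; "opening": finger opening in m; "gripper_force": force on a finger pad.
Only numpy, scipy, OpenCV 4.12 (cv2) and the standard library are available. Lean on these libraries where they do the work, as an engineer would, in place of code of your own. Each camera call takes 0.05 s, during which the arm holds its last target. There are 200 camera calls.

## Working session

There is one attempt and no reset: what is moved stays moved. The work goes in short steps, Python scripts to look and compute and a tool call to move; the robot and the scene stay as the last step left them, time stands still between calls to the robot, and variables do not carry over. Pictures are saved under pics/ and viewed, at most 14 in all, crops included, and the job is handed in when it is done.

Besides the shell and the picture viewer there is one more tool, called after "Request:" as name(argument=value, ...) on one line, values as JSON. play_rows: Moves the arm, as the interface text tells. Its arguments: {"type":"object","properties":{"plan":{"type":"array","items":{"type":"array","items":{"type":"number"}}},"grip":{"type":"number"}},"required":["plan"]}

```bash
mkdir -p pics; ls
cat > h.py <<'E'
import numpy as np, cv2
from plant import get_obs, snapshot, close_job, spot_in, spot_point
from scipy.spatial.transform import Rotation as R
def save(s,n): cv2.imwrite('pics/'+n+'.png', s['frame'][:,:,::-1])
E
python3 - <<'E'
from h import *
np.set_printoptions(precision=4,suppress=True)
print(get_obs())
for c in ['scene','side','wrist']:
    s=snapshot(c); save(s,c+'0'); print(c,s['position'],s['attitude'],s['fx'],s['cx'],s['cy'])
    for t in ['probe_nose','probe_tip','dock','rest','rest_mid','chamber','seam_1','small_bottle','beaker','dish','timer']:
        print(t,[(np.round(d['position'],4).tolist(),round(d['score'],2)) for d in spot_point(c,t)[:2]])
E
```

```text
pics
{'clock': 0.0, 'joint_pos': array([ 82.6838,  20.5921,   0.6334,  -0.0218, -70.1356, -16.5069]), 'qvel': array([-0.0445, -0.0412,  0.0433, -0.0427, -0.0064, -0.0355]), 'tau': array([ -0.0001, -58.2711,  29.3072,   6.9974,   0.007 ,  -0.0002]), 'tool_pos': array([0.2725, 0.6171, 0.2446]), 'orientation': array([179.9038,  -0.0072, -23.8305]), 'force': array([-0.4092, -0.6152,  0.3961]), 'moment': array([ 0.03  ,  0.0246, -0.0167]), 'gripper_force': 0.0, 'opening': 0.08757906349738187}
scene [ 0.0116 -0.7874  1.1425] [-136.0491   -0.8503  -33.5034] 559.7726890428573 327.6685220839462 240.5959687773182
probe_nose [([0.5129, 0.3209, 0.0007], 0.72), ([0.4373, 0.281, 0.0738], 0.52)]
probe_tip [([0.6772, -0.0051, 0.0441], 0.28)]
dock [([0.4052, 0.3509, -0.0019], 0.91), ([0.7056, 0.0083, 0.042], 0.32)]
rest [([0.4553, 0.1695, -0.0023], 0.95)]
rest_mid [([0.4559, 0.1707, 0.038], 0.89), ([0.7113, 0.1528, -0.0005], 0.49)]
chamber [([0.7154, -0.0633, -0.0027], 0.84), ([0.4549, 0.1714, 0.0374], 0.41)]
seam_1 [([0.6571, -0.0247, 0.0471], 0.95), ([0.6649, -0.1044, 0.0464], 0.88)]
small_bottle [
[... 491 characters left out ...]
.7032, 0.0111, 0.0414], 0.65)]
rest_mid [([0.4587, 0.1733, 0.0358], 0.95), ([0.6626, -0.103, 0.0404], 0.61)]
chamber [([0.7128, -0.0584, 0.0004], 0.79), ([0.6628, -0.1057, 0.0412], 0.3)]
seam_1 [([0.6537, -0.025, 0.0451], 0.93), ([0.7031, 0.0115, 0.0466], 0.9)]
small_bottle [([0.7069, 0.1561, 0.0005], 0.66)]
beaker [([0.7328, -0.2845, 0.001], 0.69)]
dish [([0.589, 0.2028, -0.0022], 0.82)]
timer [([0.5139, 0.3208, 0.0029], 0.59), ([0.4332, 0.2821, 0.077], 0.38)]
wrist [0.3375 0.5885 0.3852] [ 164.4307    0.0016 -113.8722] 371.3856782099287 317.1344469285965 236.72344345517192
probe_nose []
probe_tip []
dock []
rest []
rest_mid []
chamber []
seam_1 []
small_bottle []
beaker []
dish []
timer []
```

View pics/scene0.png

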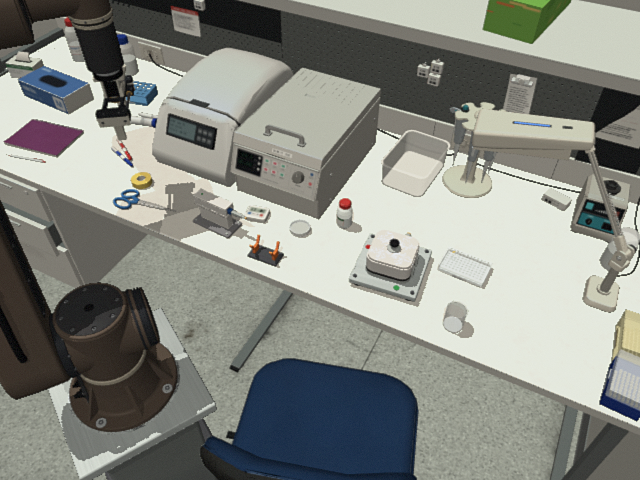

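View pics/side0.png

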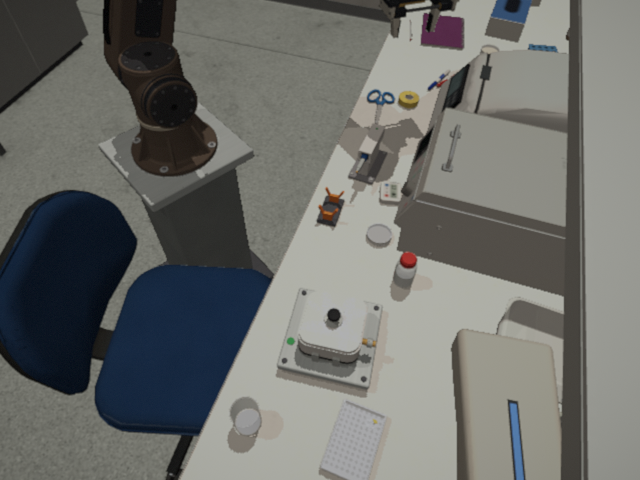

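The scene view shows the dock at about (215,212), rest (266,248), chamber (392,262) with the green dot (397,288) and red dot (367,246). The side view shows the same things at (368,160), (330,207) and (333,335). I'll measure yaws by colour.

```bash
cat >> h.py <<'E'
def cast(s,uv,z):
    K=np.array([[s['fx'],0,s['cx']],[0,s['fy'],s['cy']],[0,0,1]])
    M=R.from_euler('xyz',s['attitude'],degrees=True).as_matrix()
    d=M@np.linalg.solve(K,[uv[0],uv[1],1]); p=np.array(s['position'])
    return p+d*(z-p[2])/d[2]
def blobs(s,lo,hi,box,amin=4):
    hsv=cv2.cvtColor(s['frame'],cv2.COLOR_RGB2HSV); m=cv2.inRange(hsv,np.array(lo),np.array(hi))
    k=np.zeros_like(m); x0,y0,x1,y1=box; k[y0:y1,x0:x1]=m[y0:y1,x0:x1]
    n,l,st,c=cv2.connectedComponentsWithStats(k)
    return [(c[i],st[i].tolist()) for i in range(1,n) if st[i][4]>=amin]
E
python3 - <<'E'
from h import *
np.set_printoptions(precision=4,suppress=True)
for c,bc,br in [('scene',(340,225,440,305),(240,225,300,270)),('side',(270,280,385,390),(310,180,350,230))]:
    s=snapshot(c)
    for nm,lo,hi,b,z in [('green',(45,120,60),(80,255,255),bc,.031),('red',(0,150,100),(5,255,255),bc,.031),('orange',(5,150,100),(20,255,255),br,.03)]:
        for u,st in blobs(s,lo,hi,b): print(c,nm,u,st,cast(s,u,z))
    for t in ['probe_nose','seam_7','rest_mid']:
        print(t,[(np.round(d['position'],4).tolist(),round(d['score'],2)) for d in spot_point(c,t)[:6]])
    f=s['frame']; x0,y0,x1,y1=(185,180,305,270) if c=='scene' else (300,120,420,210)
    cv2.imwrite(f'pics/{c}_c.png',cv2.resize(f[y0:y1,x0:x1,::-1],None,fx=6,fy=6,interpolation=cv2.INTER_CUBIC))
E
```

```text
scene green [396.  287.5] [394, 286, 5, 4, 16] [ 0.672  -0.1363  0.031 ]
scene red [367.5455 246.1818] [366, 245, 4, 4, 11] [0.697  0.0204 0.031 ]
scene orange [255.4318 244.7727] [250, 235, 10, 18, 44] [0.4424 0.1913 0.03  ]
scene orange [274.5918 251.3469] [269, 242, 10, 18, 49] [0.4742 0.1417 0.03  ]
probe_nose [([0.4363, 0.2824, 0.0753], 0.54), ([0.6447, -0.0791, 0.0406], 0.35), ([0.512, 0.3221, -0.0013], 0.25)]
seam_7 [([0.6644, -0.1012, 0.0429], 0.95), ([0.7012, 0.0075, 0.0414], 0.95), ([0.6338, -0.0477, 0.0446], 0.89), ([0.6443, -0.0769, 0.0425], 0.86), ([0.6802, -0.1294, 0.0448], 0.72), ([0.6775, -0.0068, 0.0446], 0.68)]
rest_mid [([0.4585, 0.1692, 0.0369], 0.67)]
side green [290.3667 340.6333] [288, 338, 6, 6, 30] [ 0.6728 -0.1344  0.031 ]
side orange [332.95 194.35] [326, 188, 17, 10, 40] [0.4391 0.1929 0.03  ]
side orange [327.1525 211.5424] [319, 206, 19, 10, 59] [0.4714 0.1445 0.03  ]
probe_nose [([0.4353, 0.2819, 0.0752], 0.67), ([0.6811, -0.1325, 0.0444], 0.38)]
seam_7 [([0.7022, 0.0117, 0.0435], 0.9), ([0.6819, -0.1279, 0.0475], 0.85), ([0.6492, -0.0771, 0.046], 0.85), ([0.6614, -0.1022, 0.0415], 0.83), ([0.6532, -0.0248, 0.0423], 0.74), ([0.3985, 0.3548, 0.002], 0.7)]
rest_mid [([0.4575, 0.1714, 0.0341], 0.8)]
```

View pics/scene_c.png

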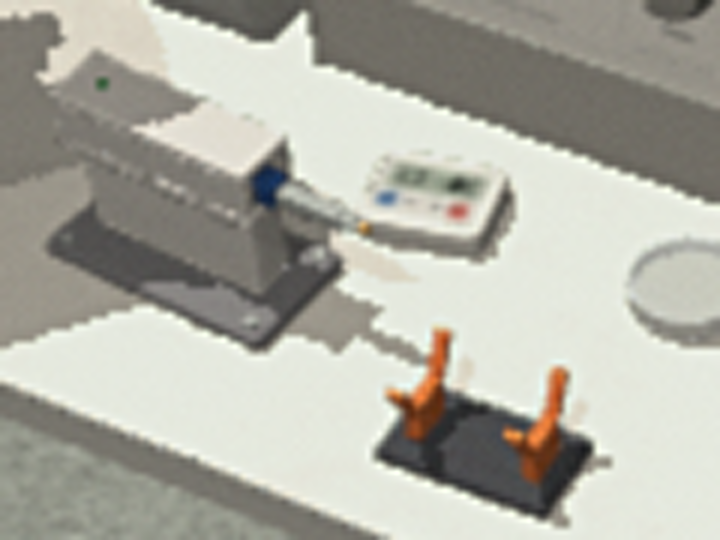

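Dock crop: the nose leaves the mouth at crop (275,185), with the brass tip at (365,228), and the forks are at (425,390) and (540,430). I'll check clearance to the grey box and compute the first move.

```bash
cat >> h.py <<'E'
def togo(xyz,yaw):
    """shift in tool axes (cm) and rotation vector (deg) from the measured pose to a tool-down pose"""
    o=get_obs(); M=R.from_euler('xyz',o['orientation'],degrees=True)
    T=R.from_euler('xyz',[180,0,yaw],degrees=True)
    print('shift cm',np.round(M.inv().apply(np.array(xyz)-o['tool_pos'])*100,2),'turn',np.round((M.inv()*T).as_rotvec(degrees=True),2),'at',np.round(o['tool_pos'],4),np.round(o['orientation'],2),'j',np.round(o['joint_pos'],1),'t',o['clock'])
E
python3 - <<'E'
from h import *
s=snapshot('scene')
for u in [(320,212),(237,178),(166,160)]: print(cast(s,u,0))
for u in [(330,182),(240,148),(378,92)]: print([cast(s,u,z) for z in (.1,.15,.2)])
s=snapshot('side')
print(cast(s,(400,235),0),cast(s,(402,215),0))
togo([.42,.315,.22],-64)
E
```

```text
[0.67986579 0.23283829 0.        ]
[0.54403334 0.50634104 0.        ]
[0.39078617 0.71248848 0.        ]
[array([0.71423081, 0.2338599 , 0.1       ]), array([0.68053056, 0.18487832, 0.15      ]), array([0.64683032, 0.13589674, 0.2       ])]
[array([0.57067861, 0.51621382, 0.1       ]), array([0.54386316, 0.45369048, 0.15      ]), array([0.51704771, 0.39116715, 0.2       ])]
[array([1.12411246, 0.54733106, 0.1       ]), array([1.0707542 , 0.48331534, 0.15      ]), array([1.01739595, 0.41929961, 0.2       ])]
[0.62160292 0.24642123 0.        ] [5.82100916e-01 2.96732908e-01 1.11022302e-16]
shift cm [25.7  21.72  2.56] turn [-0.    0.   40.18] at [0.2727 0.6175 0.2456] [-180.      0.    -23.82] j [ 82.7  20.5   0.7  -0.  -70.1 -16.5] t 2.3
```

View pics/side_c.png

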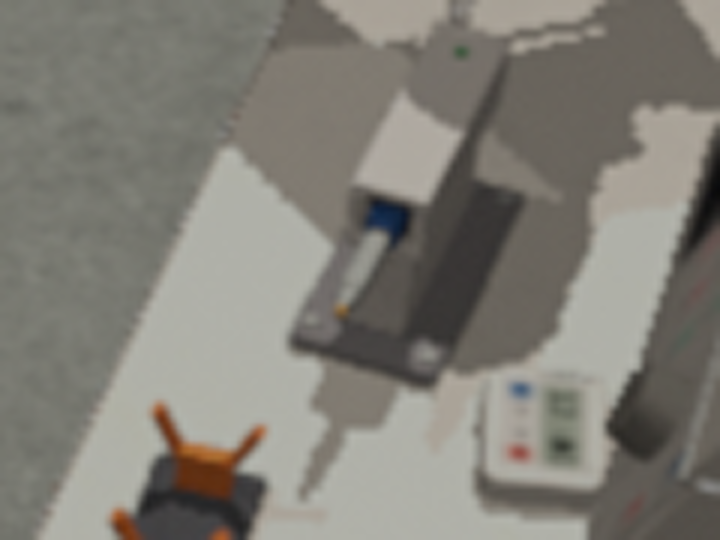

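Request:
play_rows(plan=[[2.57,2.17,0.25,0,0,0],[2.57,2.17,0.25,0,0,0],[2.57,2.17,0.25,0,0,0],[2.57,2.17,0.25,0,0,0],[2.57,2.17,0.25,0,0,0],[2.57,2.17,0.25,0,0,0],[2.57,2.17,0.25,0,0,0],[2.57,2.17,0.25,0,0,0],[2.57,2.17,0.25,0,0,0],[2.57,2.17,0.25,0,0,0],[0,0,0,0,0,6.7],[0,0,0,0,0,6.7],[0,0,0,0,0,6.7],[0,0,0,0,0,6.7],[0,0,0,0,0,6.7],[0,0,0,0,0,6.7],[0,0,0,0,0,0]], grip=5)

```text
clock: 3.72
tool_pos: [0.4201, 0.3151, 0.2207]
orientation: [-180.0, 0.0, -64.3]
force: [-0.2, -0.1, 0.6]
opening: 0.0503
gripper_force: 0.0
```

Run:
```python
from h import *
s=snapshot('wrist'); save(s,'w1'); print(s['position'],s['attitude'])
for t in ['probe_nose','probe_tip','dock','rest','rest_mid']:
    print(t,[(np.round(d['position'],4).tolist(),round(d['score'],2)) for d in spot_point('wrist',t)[:2]])
togo([.436,.281,.076],-64)
```

```text
[0.45022977 0.25026734 0.36034016] [ 1.64430837e+02 -1.28709723e-02 -1.54385925e+02]
probe_nose [([0.4365, 0.2843, 0.0786], 0.95)]
probe_tip [([0.4499, 0.2632, 0.0759], 0.52)]
dock [([0.4046, 0.3531, -0.0003], 0.69), ([0.4351, 0.2838, 0.08], 0.35)]
rest [([0.4578, 0.1691, -0.0013], 0.8)]
rest_mid [([0.459, 0.1674, 0.0375], 0.56)]
shift cm [ 3.77  0.08 14.46] turn [-0.   -0.    0.11] at [0.4201 0.3152 0.2206] [-180.     -0.    -63.89] j [ 58.3   7.5 -20.2   0.  -62.3 -32.2] t 4.0167
```

View pics/w1.png

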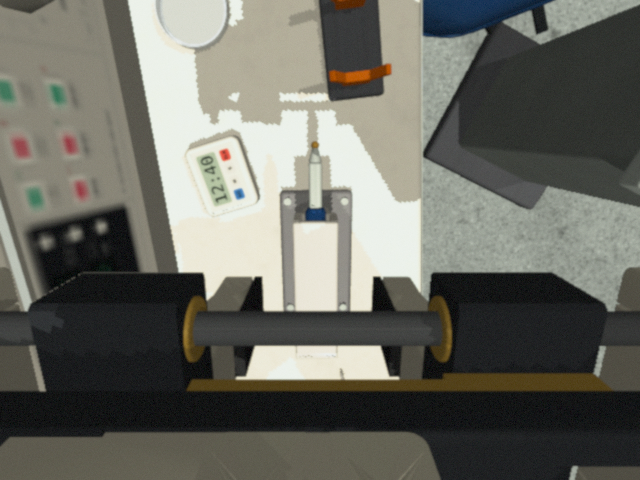

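The probe is nearly vertical in the picture (tip (315,145), handle end (316,213)), so the yaw is right. The rest is at (352,45) at the top. I'll compute position refinements by casting.

Run:
```python
from h import *
s=snapshot('wrist')
t=cast(s,(315,145.5),.076); b=cast(s,(316,213),.080); print(t,b)
for u,st in blobs(s,(5,150,100),(20,255,255),(300,0,400,100),30): print('orange',u,st)
for u,st in blobs(s,(105,120,40),(130,255,200),(295,200,340,225),10): print('blue',u,st)
d=t-b; print('yaw',np.degrees(np.arctan2(d[1],d[0])))
c1=cast(s,(302,222),.096);c2=cast(s,(336,222),.096); print('mouth mid',(c1+c2)/2, 'dockyaw',np.degrees(np.arctan2((c2-c1)[1],(c2-c1)[0]))+90)
n=t-.030*d/np.linalg.norm(d); togo([n[0],n[1],.076],-64)
```

```text
[0.44820327 0.25911584 0.076     ] [0.42544995 0.30403687 0.08      ]
orange [359.96246246  74.81981982] [330, 65, 62, 19, 666]
blue [315.37696335 214.19895288] [306, 209, 19, 11, 191]
yaw -63.13695403993075
mouth mid [0.42198299 0.30605064 0.096     ] dockyaw -63.952812445042014
shift cm [ 3.28 -0.02 14.46] turn [-0.    0.    0.07] at [0.4201 0.3152 0.2206] [-180.      0.    -63.93] j [ 58.3   7.5 -20.2  -0.  -62.3 -32.2] t 4.0667
```

Request:
play_rows(plan=[[1.7,0,2,0,0,0],[1.7,0,2,0,0,0],[0,0,3,0,0,0],[0,0,3,0,0,0],[0,0,2,0,0,0],[0,0,1.5,0,0,0],[0,0,0.95,0,0,0],[0,0,0,0,0,0],[0,0,0,0,0,0]])

```text
clock: 4.82
tool_pos: [0.4351, 0.2847, 0.0762]
orientation: [180.0, -0.0, -64.0]
force: [0.1, 0.5, 0.5]
opening: 0.0499
gripper_force: 0.0
```

Run:
```python
from h import *
s=snapshot('wrist'); save(s,'w2')
togo([.4352,.2847,.076],-64); print(get_obs()['force'])
for t in ['probe_nose','probe_tip','dock']:
    print(t,[(np.round(d['position'],4).tolist(),round(d['score'],2)) for d in spot_point('wrist',t)[:2]])
```

```text
shift cm [0.02 0.04 0.08] turn [-0.05  0.01  0.02] at [0.4354 0.2851 0.0768] [-1.7995e+02  1.0000e-02 -6.3980e+01] j [ 54.8  16.3 -31.    0.  -42.7 -28.8] t 4.8667
[0.43738681 0.54557053 0.88125134]
probe_nose [([0.435, 0.2837, 0.0811], 0.67)]
probe_tip [([0.4504, 0.2601, 0.0721], 0.69), ([0.4611, 0.1719, -0.0004], 0.68)]
dock []
```

View pics/w2.png

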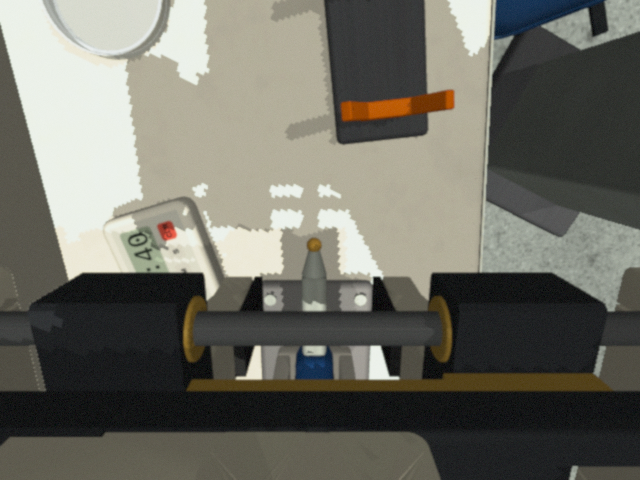

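The nose lies centred between the fingers, tip at (314,244), handle's blue end at (314,365). Closing.

Request:
play_rows(plan=[[0,0,0,0,0,0],[0,0,0,0,0,0],[0,0,0,0,0,0],[0,0,0,0,0,0],[0,0,0,0,0,0],[0,0,0,0,0,0],[0,0,0,0,0,0],[0,0,0,0,0,0]], grip=0)

```text
clock: 5.68
tool_pos: [0.435, 0.2846, 0.076]
orientation: [180.0, -0.0, -64.0]
force: [0.1, 0.9, 0.1]
opening: 0.0094
gripper_force: 30.0
```

Run:
```python
from h import *
s=snapshot('wrist'); o=get_obs()
for u,st in blobs(s,(12,120,100),(25,255,255),(290,225,340,270),10): print('tip',u,st,cast(s,u,.077))
print(o['tool_pos'],o['force'],o['opening'],o['gripper_force'])
for u,st in blobs(s,(5,150,100),(20,255,255),(320,0,480,130),30): print('orange',u,st)
```

```text
tip [317.8125     244.99305556] [311, 239, 14, 13, 144] [0.44684313 0.25756355 0.077     ]
[0.43501941 0.28458881 0.07606194] [0.38536773 0.12534144 0.11370723] 0.009588684758238803 29.971332550048828
orange [396.15148563 106.28105212] [340, 90, 114, 31, 2053]
```

Request:
play_rows(plan=[[0.5,0,-0.1,0,0,0],[1,0,0,0,0,0],[1.2,0,0,0,0,0],[1.3,0,0,0,0,0],[1.3,0,0,0,0,0],[1.3,0,0,0,0,0],[1.3,0,0,0,0,0],[1.3,0,0,0,0,0],[1.3,0,0,0,0,0],[1.3,0,0,0,0,0],[1,0,0,0,0,0],[0.5,0,0,0,0,0],[0,0,0,0,0,0]])

```text
clock: 6.82
tool_pos: [0.4936, 0.1636, 0.077]
orientation: [180.0, -0.0, -64.1]
force: [-0.7, 0.3, 0.1]
opening: 0.0096
gripper_force: 30.0
```

Run:
```python
from h import *
for c in ['wrist','scene','side']:
    s=snapshot(c)
    if c=='wrist':
        for u,st in blobs(s,(12,120,100),(25,255,255),(290,225,340,270),10): print('tip',u,st,cast(s,u,.077))
    else:
        for t in ['probe','probe_tip','rest_mid']:
            print(c,t,[(np.round(d['position'],4).tolist(),round(d['score'],2)) for d in spot_point(c,t)[:2]])
        f=s['frame']; x0,y0=(190,170) if c=='scene' else (290,120)
        im=f[y0:y0+120,x0:x0+130,::-1]
        P=im if c=='scene' else np.hstack([P,im])
cv2.imwrite('pics/p3.png',cv2.resize(P,None,fx=3,fy=3,interpolation=cv2.INTER_CUBIC))
d=np.radians(-57); m=np.array([.457,.1695])+.0725*np.array([np.cos(d),np.sin(d)])
togo([m[0],m[1],.038],-57)
```

```text
tip [317.8630137  244.98630137] [311, 239, 14, 13, 146] [0.50528009 0.13681585 0.077     ]
tip [334.82075472 264.31132075] [329, 257, 11, 13, 106] [0.4956878  0.14111334 0.077     ]
scene probe [([0.4553, 0.2298, 0.0802], 0.51)]
scene probe_tip []
scene rest_mid [([0.4567, 0.1694, 0.0396], 0.67)]
side probe []
side probe_tip []
side rest_mid [([0.4582, 0.1735, 0.0343], 0.82)]
shift cm [5.24 2.18 3.91] turn [-0.   -0.   -6.98] at [0.4931 0.1654 0.0771] [-180.     -0.    -63.98] j [ 40.2  16.3 -30.9   0.  -42.8 -14.2] t 7.2667
```

View pics/p3.png

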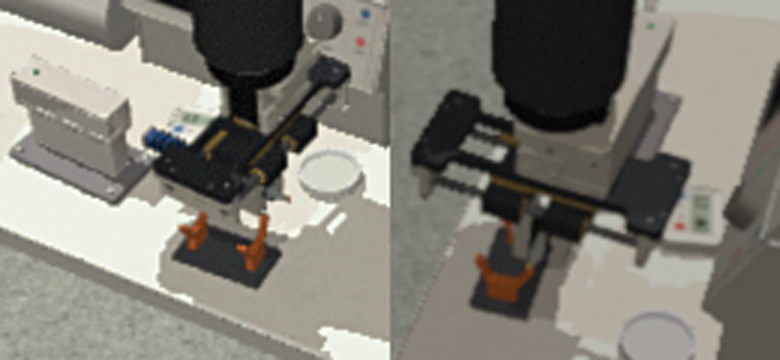

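The probe hangs level, fully clear of the dock (handle at crop (160,140) left of the gripper). Moving over the rest, then lowering.

Request:
play_rows(plan=[[1.7,0.7,0,0,0,0],[1.75,0.7,0,0,0,0],[1.75,0.7,0,0,0,0],[0,0,0,0,0,-3.5],[0,0,0,0,0,-3.5],[0,0,0,0,0,0],[0,0,0.8,0,0,0],[0,0,0.8,0,0,0],[0,0,0.6,0,0,0],[0,0,0.4,0,0,0],[0,0,0,0,0,0]])

```text
clock: 8.18
tool_pos: [0.4963, 0.1088, 0.0496]
orientation: [179.9, 0.0, -57.1]
force: [-0.5, 0.6, -0.5]
opening: 0.0097
gripper_force: 30.0
```

Run:
```python
from h import *
for c in ['scene','side']:
    s=snapshot(c)
    f=s['frame']; x0,y0=(210,190) if c=='scene' else (270,150)
    im=f[y0:y0+90,x0:x0+100,::-1]
    P=im if c=='scene' else np.hstack([P,im])
cv2.imwrite('pics/p4.png',cv2.resize(P,None,fx=4,fy=4,interpolation=cv2.INTER_CUBIC))
togo([.4973,.1097,.041],-57); print(get_obs()['force'])
```

```text
shift cm [-0.04 -0.06  0.96] turn [ 0.06 -0.01 -0.03] at [0.497  0.1091 0.0506] [ 1.7994e+02 -1.0000e-02 -5.7030e+01] j [ 34.5  17.7 -33.8   0.  -38.6  -1.6] t 8.2833
[-0.32389185 -0.19154211 -0.25438308]
```

View pics/p4.png

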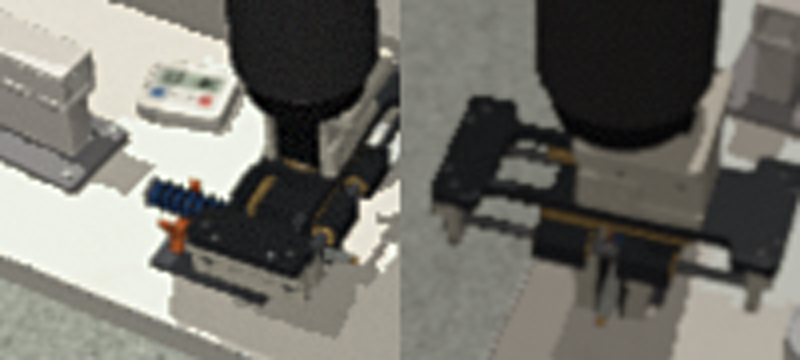

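The handle runs between the prongs of the rear fork (crop (180,200)). Lowering and letting go.

Request:
play_rows(plan=[[-0.04,-0.05,0.4,0,0,0],[0,0,0.3,0,0,0],[0,0,0.3,0,0,0],[0,0,0.1,0,0,0],[0,0,0,0,0,0]])

```text
clock: 8.7
tool_pos: [0.4971, 0.1095, 0.0397]
orientation: [180.0, 0.0, -57.0]
force: [-0.1, 0.6, -0.9]
opening: 0.0097
gripper_force: 30.0
```

Request:
play_rows(plan=[[0,0,0,0,0,0],[0,0,0,0,0,0],[0,0,0,0,0,0],[0,0,0,0,0,0],[0,0,0,0,0,0],[0,0,-1,0,0,0],[0,0,-2,0,0,0],[0,0,-3,0,0,0],[0,0,-3,0,0,0],[-2.4,0,-1,0,0,0],[-3,0,0,0,0,0],[-3,0,0,0,0,0],[-3,0,0,0,0,0],[-2,0,0,0,0,0],[0,0,0,0,0,0]], grip=4)

```text
clock: 9.95
tool_pos: [0.4233, 0.2245, 0.1413]
orientation: [-179.9, 0.0, -56.9]
force: [0.5, 0.3, 0.2]
opening: 0.0398
gripper_force: 0.0
```

Run:
```python
from h import *
s=snapshot('wrist'); save(s,'w5')
for t in ['probe','probe_tip','rest_mid']:
    print(t,[(np.round(d['position'],4).tolist(),round(d['score'],2)) for d in spot_point('wrist',t)[:2]])
for u,st in blobs(s,(12,120,100),(25,255,255),(200,0,440,270),10): print('tip',u,st,cast(s,u,.038))
togo([.4578,.1705,.038],-57)
```

```text
probe [([0.4617, 0.1721, 0.0366], 0.66)]
probe_tip [([0.459, 0.1683, -0.0024], 0.67)]
rest_mid [([0.459, 0.1682, 0.039], 0.58)]
tip [292.29903537  93.49517685] [281, 85, 24, 17, 311] [0.48722599 0.15306694 0.038     ]
tip [347.50806452  94.92473118] [333, 86, 30, 18, 372] [0.4584038 0.1352786 0.038    ]
tip [343.77142857 192.33015873] [331, 182, 27, 20, 315] [0.42658262 0.18620617 0.038     ]
tip [293.83895131 192.11985019] [283, 184, 23, 17, 267] [0.45414242 0.20400208 0.038     ]
shift cm [6.110e+00 1.000e-02 1.025e+01] turn [-0.02  0.   -0.02] at [0.4246 0.2218 0.1405] [-179.98    0.    -57.02] j [ 51.2   7.8 -31.8   0.  -50.4 -18.2] t 10.15
```

View pics/w5.png

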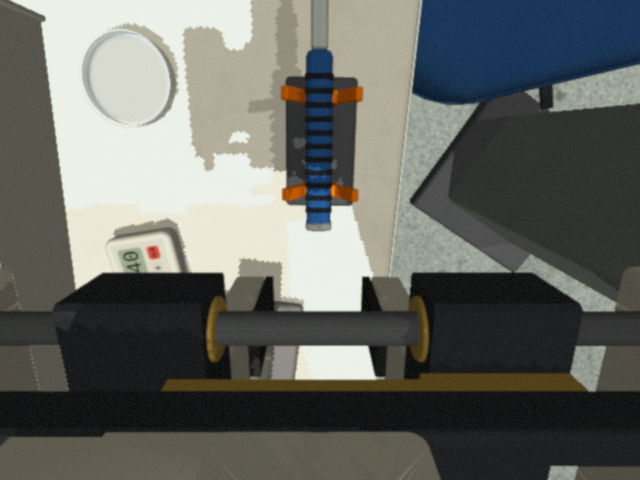

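The probe lies in both forks, handle from (319,52) to (318,228), forks at rows 94 and 192. I'll compute the middles.

Run:
```python
from h import *
s=snapshot('wrist')
a=cast(s,(319,52),.044); b=cast(s,(318,228),.038); m=(a+b)/2; d=a-b
print('handle mid',m,'len',np.linalg.norm(d),np.degrees(np.arctan2(d[1],d[0])))
f=(cast(s,(320,96),.045)+cast(s,(319,194),.045))/2; print('forks mid',f)
togo([m[0],m[1],.038],-57)
```

```text
handle mid [0.45762402 0.16771828 0.041     ] len 0.10690491855301966 -57.33780657720869
forks mid [0.45712615 0.16735805 0.045     ]
shift cm [ 6.31  0.16 10.23] turn [-0.01 -0.   -0.06] at [0.4247 0.2215 0.1403] [-179.99   -0.    -57.06] j [ 51.2   7.8 -31.8   0.  -50.4 -18.2] t 10.2
```

Request:
play_rows(plan=[[2.1,0,0,0,0,0],[2.1,0.1,1,0,0,0],[2.1,0,1,0,0,0],[0,0,2,0,0,0],[0,0,2,0,0,0],[0,0,2,0,0,0],[0,0,1.3,0,0,0],[0,0,0.9,0,0,0],[0,0,0,0,0,0],[0,0,0,0,0,0]])

```text
clock: 11.03
tool_pos: [0.4581, 0.1682, 0.038]
orientation: [179.9, -0.0, -57.1]
force: [0.1, -0.5, 1.2]
opening: 0.0397
gripper_force: 0.0
```

Request:
play_rows(plan=[[0,0,0,0,0,0],[0,0,0,0,0,0],[0,0,0,0,0,0],[0,0,0,0,0,0],[0,0,0,0,0,0],[0,0,0,0,0,0]], grip=0)

```text
clock: 11.53
tool_pos: [0.4581, 0.169, 0.0386]
orientation: [-179.9, 0.0, -57.0]
force: [-1.7, 0.6, 5.7]
opening: 0.0157
gripper_force: 30.0
```

Run:
```python
from h import *
s=snapshot('wrist'); o=get_obs()
for u,st in blobs(s,(12,120,100),(25,255,255),(280,0,360,270),10): print('tip',u,st,cast(s,u,.038))
print(o['tool_pos'],o['orientation'],o['force'],o['opening'],o['gripper_force'])
```

```text
tip [317.48022599  43.51977401] [310, 36, 16, 15, 177] [0.51223757 0.08376017 0.038     ]
tip [349.37129841 240.17539863] [339, 222, 21, 35, 439] [0.46358372 0.13574892 0.038     ]
tip [286.78317152 241.44660194] [280, 230, 16, 26, 309] [0.48395412 0.14957667 0.038     ]
[0.45813712 0.16899014 0.03863263] [-1.79947186e+02  7.29356352e-04 -5.70002461e+01] [-1.49279981  0.13317927  7.00650243] 0.01605919882274134 30.00070184469223
```

Request:
play_rows(plan=[[0,0,-0.5,0,0,0],[0,0,-1.5,0,0,0],[0,0,-2,0,0,0],[0,0,-2,0,0,0],[0,0,-2,0,0,0],[1,0,-2,0,0,0],[2,-0.2,-2,0,0,0],[3,-0.2,-2,0,0,0],[3,-0.2,-2,0,0,0],[3,-0.2,0,0,0,0],[3,-0.2,0,0,0,0],[3,-0.2,0,0,0,0],[3,-0.2,0,0,0,0],[2.5,-0.2,0,0,0,0],[2,0,0,0,0,0],[1,0,0,0,0,0],[0,0,0,0,0,0]])

```text
clock: 13.0
tool_pos: [0.6159, -0.0465, 0.1975]
orientation: [179.9, 0.0, -57.1]
force: [0.6, -0.5, -0.8]
opening: 0.0154
gripper_force: 30.0
```

Request:
play_rows(plan=[[0,0,0,0,0,-4],[0,0,0,0,0,-6],[0,0,0,0,0,-6],[0,0,0,0,0,-6],[0,0,0,0,0,-6],[0,0,0,0,0,-6],[0,0,0,0,0,-6],[0,0,0,0,0,-5],[0,0,0,0,0,-3],[0,0,0,0,0,0],[0,0,0,0,0,0],[0,0,0,0,0,0]])

```text
clock: 14.0
tool_pos: [0.6152, -0.0444, 0.1982]
orientation: [-180.0, 0.0, -9.1]
force: [-1.0, -0.2, -0.6]
opening: 0.016
gripper_force: 30.0
```

Run:
```python
from h import *
s=snapshot('wrist'); o=get_obs(); save(s,'w6'); np.savez('w6.npz',**{k:s[k] for k in s})
for u,st in blobs(s,(12,120,100),(25,255,255),(280,0,360,150),10): print('tip',u,st,cast(s,u,o['tool_pos'][2]))
for nm,lo,hi in [('green',(45,120,60),(80,255,255)),('red',(0,150,100),(5,255,255)),('red',(174,150,100),(179,255,255))]:
    for u,st in blobs(s,lo,hi,(0,0,640,479),20): print(nm,u,st,cast(s,u,.031))
print(o['tool_pos'],o['orientation'],o['joint_pos'],o['opening'],o['gripper_force'])
for t in ['chamber','seam_1']:
    print(t,[(np.round(d['position'],4).tolist(),round(d['score'],2)) for d in spot_point('wrist',t)[:6]])
```

```text
tip [316.89265537  44.10734463] [310, 37, 15, 14, 177] [ 0.71423521 -0.06017098  0.19819988]
green [416.70955882 136.27941176] [408, 127, 18, 19, 272] [ 0.67038586 -0.1335733   0.031     ]
red [ 10.02295409 151.11876248] [0, 123, 25, 52, 1002] [0.71099895 0.19110968 0.031     ]
red [219.41970803 135.37226277] [211, 126, 18, 20, 274] [0.69609798 0.02162776 0.031     ]
red [ 29.03797468 153.15189873] [19, 129, 16, 44, 79] [0.70703241 0.17655494 0.031     ]
[ 0.61530196 -0.04449605  0.19819988] [-1.79995013e+02 -1.10301220e-03 -9.08922498e+00] [ 1.39750424e+01  1.70590466e+01 -1.08052031e+01 -4.70171259e-03
 -6.21327817e+01  6.69379302e+01] 0.015336353322317203 29.99950110912323
chamber [([0.7157, -0.06, 0.0029], 0.62)]
seam_1 [([0.683, -0.0001, 0.0477], 0.98), ([0.6988, 0.0101, 0.0443], 0.88), ([0.6834, -0.1243, 0.0449], 0.8), ([0.6563, -0.03, 0.0396], 0.71), ([0.6627, -0.1037, 0.0439], 0.61), ([0.6459, -0.0782, 0.0448], 0.6)]
```

View pics/w6.png

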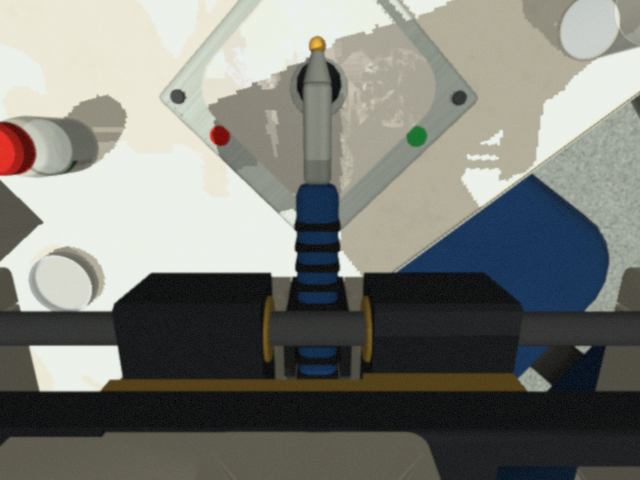

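The wrist picture shows green (417,136), red (219,135) and the tip (317,44). I'll compute the approach with the tip at chamber (-90,-35).

```bash
cat >> h.py <<'E'
C=np.array([.7123,-.0611]); CY=np.radians(35.7); RC=np.array([[np.cos(CY),-np.sin(CY)],[np.sin(CY),np.cos(CY)]])
def tcp_for_tip(cx,cy,yaw,L=.1008):
    w=C+RC@np.array([cx,cy]); return w-L*np.array([np.cos(np.radians(yaw)),np.sin(np.radians(yaw))])
def tip_local(L=.1008):
    o=get_obs(); y=np.radians(o['orientation'][2]); return RC.T@(o['tool_pos'][:2]+L*np.array([np.cos(y),np.sin(y)])-C)*1000
E
python3 - <<'E'
from h import *
t=tcp_for_tip(-.090,-.035,-9.1); togo([*t,.045],-9.1); print(tip_local())
E
```

```text
shift cm [-4.18  8.91 15.31] turn [-0.    0.    0.03] at [ 0.6154 -0.0447  0.1981] [-180.      0.     -9.07] j [ 13.9  17.1 -10.8  -0.  -62.1  67. ] t 14.15
[ 2.42564356 -1.17428541]
```

Request:
play_rows(plan=[[-1,2,0,0,0,0],[-1.1,2.4,0,0,0,0],[-1.1,2.4,0,0,0,0],[-1,2.1,0,0,0,0],[0,0,2,0,0,0],[0,0,3,0,0,0],[0,0,3,0,0,0],[0,0,2.5,0,0,0],[0,0,2,0,0,0],[0,0,1,0,0,0],[0,0,0,0,0,0],[0,0,0,0,0,0]])

```text
clock: 15.15
tool_pos: [0.5604, -0.1263, 0.0633]
orientation: [180.0, 0.0, -9.0]
force: [0.2, 0.2, 0.7]
opening: 0.0154
gripper_force: 30.0
```

Run:
```python
from h import *
t=tcp_for_tip(-.090,-.035,-9.1); togo([*t,.045],-9.1); print(tip_local(),get_obs()['opening'])
o=get_obs(); P=[]
for c in ['wrist','side','scene']:
    s=snapshot(c)
    if c=='wrist':
        for u,st in blobs(s,(12,120,100),(25,255,255),(280,0,360,150),10): print('tip',u,st,cast(s,u,o['tool_pos'][2]))
    else:
        for t in ['probe_tip']:
            print(c,t,[(np.round(d['position'],4).tolist(),round(d['score'],2)) for d in spot_point(c,t)[:2]])
        x0,y0=(265,280) if c=='side' else (330,220)
        P.append(s['frame'][y0:y0+110,x0:x0+120,::-1])
cv2.imwrite('pics/p7.png',cv2.resize(np.hstack(P),None,fx=3.3,fy=3.3,interpolation=cv2.INTER_CUBIC))
```

```text
shift cm [-0.03 -0.01  1.83] turn [0.02 0.02 0.08] at [ 0.5604 -0.1263  0.0633] [ 1.7998e+02  2.0000e-02 -9.0200e+00] j [  6.8  21.6 -24.8   0.  -43.6  74.1] t 15.15
[-89.8097485  -35.19470052] 0.015386637497027497
tip [317.01075269  43.9516129 ] [310, 37, 15, 14, 186] [ 0.65942325 -0.14198269  0.06330207]
side probe_tip [([0.7315, -0.2826, -0.0008], 0.42)]
scene probe_tip []
```

View pics/p7.png

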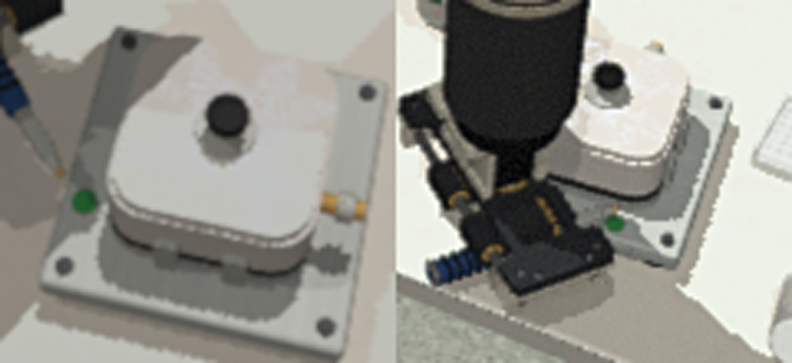

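The tip shows at side pixel (283.5,332.4) and scene pixel (397,283), close to the green dot (side crop (84,201)). I'll triangulate its height.

Run:
```python
from h import *
U={'side':(283.5,332.4),'scene':(397,283)}; A=[];b=[]
for c,u in U.items():
    s=snapshot(c); box=(int(u[0])-5,int(u[1])-5,int(u[0])+6,int(u[1])+6)
    bl=blobs(s,(10,90,90),(28,255,255),box,2); print(c,bl)
    if bl: u=max(bl,key=lambda q:q[1][4])[0]
    p0=np.array(s['position']); d=cast(s,u,0)-p0; d/=np.linalg.norm(d); Q=np.eye(3)-np.outer(d,d); A.append(Q); b.append(Q@p0)
    print(c,cast(s,u,.0633))
print(np.linalg.solve(sum(A),sum(b)))
```

```text
side [(array([282.6, 331.8]), [282, 331, 2, 3, 5])]
side [ 0.66102158 -0.14286397  0.0633    ]
scene [(array([396. , 282.5]), [396, 282, 1, 2, 2])]
scene [ 0.66286328 -0.14256394  0.0633    ]
[ 0.6617889  -0.14347065  0.06506366]
```

Request:
play_rows(plan=[[0,0,0.7,0,0,0],[0,0,0.7,0,0,0],[0,0,0.45,0,0,0],[0.28,-0.28,0,0,0,0],[0.28,-0.28,0,0,0,0],[0.2,-0.2,0,0,0,0],[0.2,-0.2,0,0,0,0],[0.18,-0.18,0,0,0,0],[0.18,-0.18,0,0,0,0],[0.18,-0.18,0,0,0,0],[0.14,-0.13,0,0,0,0],[0,0,0,0,0,0],[0,0,0,0,0,0]])

```text
clock: 16.58
tool_pos: [0.5789, -0.1126, 0.0446]
orientation: [180.0, 0.0, -9.0]
force: [0.6, -0.7, 1.0]
opening: 0.016
gripper_force: 30.0
```

Run:
```python
from h import *
print(tip_local(),get_obs()['tool_pos'][2],get_obs()['force'],get_obs()['orientation'])
s=snapshot('side'); a=s['frame'][280:390,265:385,::-1]; w=snapshot('wrist')['frame'][0:200,210:430,::-1]
a=cv2.resize(a,None,fx=4,fy=4,interpolation=cv2.INTER_CUBIC); w=cv2.resize(w,(320,440*320//484)); 
w=cv2.copyMakeBorder(w,0,440-w.shape[0],0,0,cv2.BORDER_CONSTANT)
cv2.imwrite('pics/p8.png',np.hstack([a,w]))
```

```text
[-66.79113939 -34.89592443] 0.044572737800127125 [ 0.5534886  -0.65547688  1.01707377] [ 1.79999549e+02  1.91983382e-03 -9.01496792e+00]
```

View pics/p8.png

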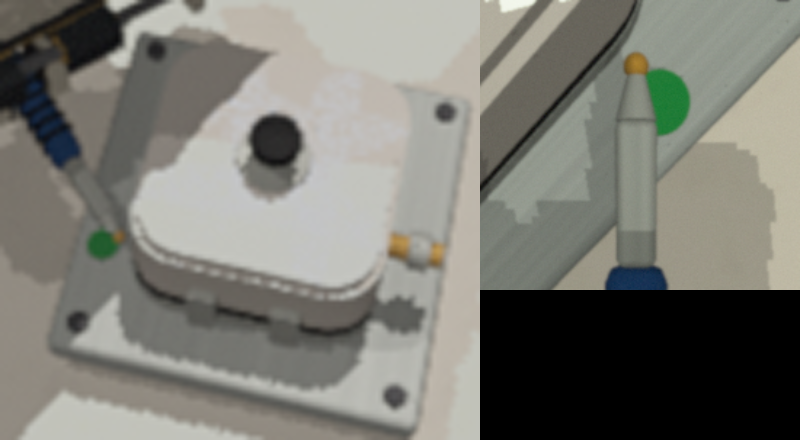

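The wrist crop shows the ball (636,64) beside the green dot, about 7–8 mm from the seam line, with the gap just visible. I'll move in 1 mm and trace.

Request:
play_rows(plan=[[0.07,-0.07,0,0,0,0],[-0.176,-0.177,0,0,0,0],[-0.176,-0.177,0,0,0,0],[-0.176,-0.177,0,0,0,0],[-0.176,-0.177,0,0,0,0],[-0.176,-0.177,0,0,0,0],[-0.176,-0.177,0,0,0,0],[-0.176,-0.177,0,0,0,0],[-0.176,-0.177,0,0,0,0],[-0.176,-0.177,0,0,0,0],[-0.176,-0.177,0,0,0,0],[-0.176,-0.177,0,0,0,0],[-0.176,-0.177,0,0,0,0],[-0.176,-0.177,0,0,0,0],[-0.176,-0.177,0,0,0,0],[-0.176,-0.177,0,0,0,0],[-0.176,-0.177,0,0,0,0],[-0.176,-0.177,0,0,0,0],[-0.176,-0.177,0,0,0,0],[-0.176,-0.177,0,0,0,0]])

```text
clock: 18.35
tool_pos: [0.5518, -0.0735, 0.0446]
orientation: [-180.0, -0.0, -9.0]
force: [0.5, 0.1, -0.8]
opening: 0.0158
gripper_force: 30.0
```

Run:
```python
from h import *
o=get_obs(); print(tip_local(),o['tool_pos'][2],o['force'],o['orientation'])
s=snapshot('wrist'); g=cv2.cvtColor(s['frame'],cv2.COLOR_RGB2GRAY)
for u,st in blobs(s,(12,120,100),(25,255,255),(280,0,360,150),10): print('tip',u,st)
# dark seam pixels, cast at seam height into chamber axes
m=(g[0:200,200:330]<45); v,u=np.nonzero(m)
q=np.array([RC.T@(cast(s,(a+200,b),.044)[:2]-C) for a,b in zip(u,v)])*1000
k=(abs(q[:,1])<30)&(q[:,0]<-45)&(q[:,0]>-80)
print(k.sum(), [np.round([y,q[k&(abs(q[:,1]-y)<3),0].min(),np.median(q[k&(abs(q[:,1]-y)<3),0])],1) for y in range(-27,30,6) if (k&(abs(q[:,1]-y)<3)).any()])
```

```text
[-65.96460288  12.719281  ] 0.04457374735714529 [ 0.49252104  0.09790498 -0.7866905 ] [-1.79998766e+02 -1.76773621e-03 -9.02278665e+00]
tip [316.96236559  44.00537634] [310, 37, 15, 14, 186]
241 [array([  3. , -60.2, -59.8]), array([  9. , -60.2, -59.8]), array([ 15. , -60.2, -59.8]), array([ 21. , -60.2, -59.7]), array([ 27. , -60.2, -59.7])]
```

The wall fit gives -60.2 mm along the face, so the model is right. Continuing round the corner.

Request:
play_rows(plan=[[-0.176,-0.177,0,0,0,0],[-0.176,-0.177,0,0,0,0],[-0.176,-0.177,0,0,0,0],[-0.176,-0.177,0,0,0,0],[-0.176,-0.177,0,0,0,0],[-0.176,-0.177,0,0,0,0],[-0.176,-0.177,0,0,0,0],[-0.176,-0.177,0,0,0,0],[-0.176,-0.177,0,0,0,0],[-0.165,-0.179,0,0,0,0],[-0.15,-0.192,0,0,0,0],[-0.135,-0.203,0,0,0,0],[-0.118,-0.213,0,0,0,0],[-0.101,-0.221,0,0,0,0],[-0.083,-0.229,0,0,0,0],[-0.065,-0.234,0,0,0,0],[-0.047,-0.239,0,0,0,0],[-0.028,-0.242,0,0,0,0],[-0.009,-0.243,0,0,0,0]])

```text
clock: 19.98
tool_pos: [0.5333, -0.0321, 0.0446]
orientation: [180.0, 0.0, -9.0]
force: [-0.3, 0.5, -0.7]
opening: 0.016
gripper_force: 30.0
```

Run:
```python
from h import *
o=get_obs(); print(tip_local(),o['tool_pos'][2],o['force'],o['orientation'],o['clock'])
s=snapshot('wrist'); g=cv2.cvtColor(s['frame'],cv2.COLOR_RGB2GRAY)
m=(g[0:200,200:440]<45); v,u=np.nonzero(m)
q=np.array([RC.T@(cast(s,(a+200,b),.044)[:2]-C) for a,b in zip(u,v)])*1000
for i,n in ((0,'front x'),(1,'left y')):
    k=(np.abs(np.abs(q[:,i])-60)<8)&(np.abs(q[:,1-i])<32)&((q[:,i]<0) if i==0 else (q[:,i]>0))
    if k.any(): print(n,k.sum(),np.median(q[k,i]))
```

```text
[-56.7917483   57.08684293] 0.04455874761052757 [-0.28861377  0.52320515 -0.7101056 ] [ 1.79999198e+02  9.26663113e-04 -9.02152701e+00] 19.9833
```

On track (corner middle, -56.8/57.1). Going on along the left side.

Request:
play_rows(plan=[[0.01,-0.243,0,0,0,0],[0.029,-0.242,0,0,0,0],[0.048,-0.239,0,0,0,0],[0.067,-0.234,0,0,0,0],[0.085,-0.228,0,0,0,0],[0.103,-0.221,0,0,0,0],[0.12,-0.212,0,0,0,0],[0.136,-0.202,0,0,0,0],[0.151,-0.191,0,0,0,0],[0.166,-0.178,0,0,0,0],[0.177,-0.176,0,0,0,0],[0.177,-0.176,0,0,0,0],[0.177,-0.176,0,0,0,0],[0.177,-0.176,0,0,0,0],[0.177,-0.176,0,0,0,0],[0.177,-0.176,0,0,0,0]])

```text
clock: 21.37
tool_pos: [0.5581, -0.0033, 0.0446]
orientation: [-180.0, 0.0, -9.0]
force: [0.3, -0.1, -1.1]
opening: 0.0157
gripper_force: 30.0
```

Run:
```python
from h import *
o=get_obs(); print(tip_local(),o['tool_pos'][2],o['force'],o['orientation'],o['clock'])
s=snapshot('wrist'); g=cv2.cvtColor(s['frame'],cv2.COLOR_RGB2GRAY)
for u,st in blobs(s,(12,120,100),(25,255,255),(280,0,360,150),10): print('tip',u,st)
m=(g[0:200,200:440]<45); v,u=np.nonzero(m)
q=np.array([RC.T@(cast(s,(a+200,b),.044)[:2]-C) for a,b in zip(u,v)])*1000
k=(abs(q[:,1]-60)<8)&(abs(q[:,0])<33)
print(k.sum(),[np.round([x,np.median(q[k&(abs(q[:,0]-x)<3),1])],1) for x in range(-30,31,6) if (k&(abs(q[:,0]-x)<3)).any()])
```

```text
[-19.84386856  66.02066015] 0.04456556012320581 [ 0.34894543 -0.11470206 -1.06036963] [-1.79999461e+02  2.69242609e-04 -9.02557008e+00] 21.3667
tip [317.15425532  44.08510638] [310, 37, 16, 14, 188]
152 [array([-30. ,  60.3]), array([-24. ,  60.3]), array([-18. ,  60.3]), array([-12. ,  60.3]), array([-6. , 60.3])]
```

Request:
play_rows(plan=[[0.177,-0.176,0,0,0,0],[0.177,-0.176,0,0,0,0],[0.177,-0.176,0,0,0,0],[0.177,-0.176,0,0,0,0],[0.177,-0.176,0,0,0,0],[0.177,-0.176,0,0,0,0],[0.177,-0.176,0,0,0,0],[0.177,-0.176,0,0,0,0],[0.177,-0.176,0,0,0,0],[0.177,-0.176,0,0,0,0],[0.177,-0.176,0,0,0,0],[0.177,-0.176,0,0,0,0],[0.177,-0.176,0,0,0,0],[0.177,-0.176,0,0,0,0],[0.177,-0.176,0,0,0,0],[0.177,-0.176,0,0,0,0],[0.177,-0.176,0,0,0,0],[0.177,-0.176,0,0,0,0],[0.177,-0.176,0,0,0,0],[0.177,-0.176,0,0,0,0]])

```text
clock: 23.08
tool_pos: [0.5986, 0.026, 0.0446]
orientation: [-180.0, -0.0, -9.0]
force: [1.2, 0.9, -0.6]
opening: 0.0157
gripper_force: 30.0
```

Request:
play_rows(plan=[[0.177,-0.176,0,0,0,0],[0.177,-0.176,0,0,0,0],[0,0,0,0,0,0],[0,0,0,0,0,0]])

```text
clock: 23.42
tool_pos: [0.6025, 0.0288, 0.0445]
orientation: [180.0, 0.0, -9.0]
force: [0.7, -0.7, -0.5]
opening: 0.0157
gripper_force: 30.0
```

Run:
```python
from h import *
o=get_obs(); print(tip_local(),o['tool_pos'],o['force'],o['opening'],o['clock'])
s=snapshot('wrist'); g=cv2.cvtColor(s['frame'],cv2.COLOR_RGB2GRAY)
m=(g[0:200,200:440]<45); v,u=np.nonzero(m)
q=np.array([RC.T@(cast(s,(a+200,b),.044)[:2]-C) for a,b in zip(u,v)])*1000
k=(abs(q[:,1]-60)<8)&(abs(q[:,0])<40)
print(k.sum(),[np.round([x,np.median(q[k&(abs(q[:,0]-x)<3),1])],1) for x in range(-30,43,6) if (k&(abs(q[:,0]-x)<3)).any()])
for nm,lo,hi in [('red',(0,150,100),(5,255,255))]:
    for u,st in blobs(s,lo,hi,(200,0,430,200),20): print(nm,u,st,RC.T@(cast(s,u,.031)[:2]-C))
```

```text
[34.91591307 66.20858556] [0.60246449 0.02883734 0.04448738] [ 0.67534845 -0.66217346 -0.54529853] 0.01573458448100638 23.4167
465 [array([-24. ,  60.5]), array([-18. ,  60.4]), array([-12. ,  60.4]), array([-6. , 60.3]), array([ 0. , 60.3]), array([ 6. , 60.3]), array([12. , 60.3]), array([18. , 60.3]), array([24. , 60.3]), array([30. , 60.3]), array([36. , 60.1]), array([42. , 59.7])]
red [293.1342155   69.91776938] [278, 49, 32, 45, 1058] [0.03664153 0.07732378]
```

Request:
play_rows(plan=[[-0.176,-0.177,0,0,0,0],[-0.176,-0.177,0,0,0,0],[-0.176,-0.177,0,0,0,0],[-0.2,-0.2,0,0,0,0],[-0.25,-0.25,0,0,0,0],[-0.4,-0.4,0,0,0,0],[-0.6,-0.6,-0.5,0,0,0],[0,0,-2,0,0,0],[0,0,-3,0,0,0],[0,0,-3,0,0,0],[0,0,-3,0,0,0],[0,0,-1,0,0,0],[0,0,0,0,0,0]])

```text
clock: 24.55
tool_pos: [0.5875, 0.0525, 0.1736]
orientation: [-179.8, -0.3, -9.0]
force: [0.5, 0.1, -1.3]
opening: 0.0156
gripper_force: 30.0
```

Request:
play_rows(plan=[[0,0,0,0,0,4],[0,0,0,0,0,6],[0,0,0,0,0,6],[0,0,0,0,0,6],[0,0,0,0,0,6],[0,0,0,0,0,6],[0,0,0,0,0,6],[0,0,0,0,0,5],[0,0,0,0,0,3],[0,0,0,0,0,0],[0,0,0,0,0,0]])

```text
clock: 25.47
tool_pos: [0.5854, 0.0516, 0.1688]
orientation: [179.9, 0.0, -56.9]
force: [-0.3, -0.1, 0.4]
opening: 0.0155
gripper_force: 30.0
```

Run:
```python
from h import *
togo([.4581,.1688,.0405],-57); print(get_obs()['opening'])
```

```text
shift cm [-16.76   4.25  12.84] turn [0.07 0.02 0.09] at [0.5854 0.0516 0.1688] [ 1.7993e+02  2.0000e-02 -5.6910e+01] j [ 24.1  15.9 -16.6  -0.  -57.5   9. ] t 25.4667
0.015456180738430778
```

Moving above the rest, then a look before lowering.

Request:
play_rows(plan=[[-1.2,0.3,0,0,0,0],[-2.6,0.65,0,0,0,0],[-2.6,0.65,0,0,0,0],[-2.6,0.65,0,0,0,0],[-2.6,0.65,0,0,0,0],[-2.6,0.65,0,0,0,0],[-1.6,0.4,0,0,0,0],[-0.96,0.3,0,0,0,0],[0,0,2,0,0,0],[0,0,3,0,0,0],[0,0,2.5,0,0,0],[0,0,1.5,0,0,0],[0,0,0,0,0,0],[0,0,0,0,0,0]])

```text
clock: 26.63
tool_pos: [0.4588, 0.1685, 0.0792]
orientation: [179.9, -0.0, -57.0]
force: [-0.0, -0.4, 0.6]
opening: 0.0157
gripper_force: 30.0
```

Run:
```python
from h import *
togo([.4581,.1688,.0405],-57)
s=snapshot('wrist')
for u,st in blobs(s,(12,120,100),(25,255,255),(280,0,360,150),10): print('tip',u,st)
```

```text
shift cm [-0.07  0.04  3.87] turn [ 0.12 -0.03  0.03] at [0.4588 0.1685 0.0792] [ 1.7988e+02 -3.0000e-02 -5.6970e+01] j [ 43.3  13.6 -34.6   0.  -41.9 -10.3] t 26.6333
tip [317.41340782  43.51955307] [310, 36, 16, 15, 179]
```

Request:
play_rows(plan=[[-0.05,0.03,0.8,0,0,0],[0,0,1,0,0,0],[0,0,0.8,0,0,0],[0,0,0.6,0,0,0],[0,0,0.4,0,0,0],[0,0,0.3,0,0,0],[0,0,0,0,0,0],[0,0,0,0,0,0]])

```text
clock: 27.35
tool_pos: [0.4587, 0.1692, 0.0406]
orientation: [180.0, -0.0, -57.0]
force: [0.2, 0.1, -0.7]
opening: 0.0159
gripper_force: 30.0
```

Request:
play_rows(plan=[[0,0,0,0,0,0],[0,0,0,0,0,0],[0,0,0,0,0,0],[0,0,0,0,0,0],[0,0,0,0,0,0],[0,0,-0.5,0,0,0],[0,0,-1.5,0,0,0],[0,0,-2.5,0,0,0],[0,0,-3,0,0,0],[0,0,-3,0,0,0],[-3,0,0,0,0,0],[-3,0,0,0,0,0],[0,0,0,0,0,0],[0,0,0,0,0,0]], grip=4)

```text
clock: 28.52
tool_pos: [0.4254, 0.2204, 0.1463]
orientation: [-179.9, 0.0, -56.9]
force: [0.1, -0.0, -0.3]
opening: 0.0398
gripper_force: 0.0
```

Run:
```python
from h import *
s=snapshot('wrist'); save(s,'w9'); print(get_obs()['tool_pos'])
for c in ['wrist','scene','side']:
    if c!='wrist': snapshot(c)
    for t in ['probe','small_bottle','dish','timer','beaker']:
        print(c,t,[(np.round(d['position'],4).tolist(),round(d['score'],2)) for d in spot_point(c,t)[:1]])
```

```text
[0.42566377 0.21978919 0.14596424]
wrist probe []
wrist small_bottle []
wrist dish [([0.5877, 0.2038, -0.0015], 0.79)]
wrist timer [([0.5146, 0.3228, 0.0018], 0.6)]
wrist beaker []
scene probe [([0.4554, 0.1669, 0.0432], 0.87)]
scene small_bottle [([0.7109, 0.152, 0.0032], 0.94)]
scene dish [([0.5891, 0.2075, 0.0005], 0.78)]
scene timer []
scene beaker [([0.6763, -0.0035, 0.0429], 0.7)]
side probe [([0.4565, 0.1691, 0.039], 0.79)]
side small_bottle [([0.708, 0.1559, 0.0006], 0.71)]
side dish [([0.5863, 0.2044, -0.0015], 0.57)]
side timer [([0.5133, 0.32, 0.002], 0.71)]
side beaker [([0.7348, -0.2828, -0.0], 0.68)]
```

View pics/w9.png

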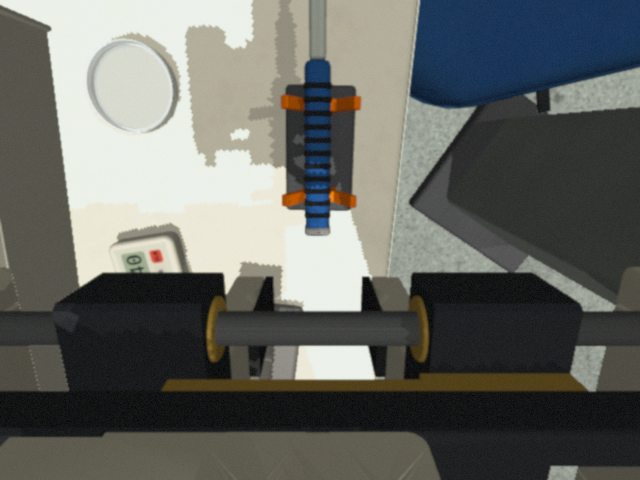

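The probe lies in both forks again (handle from (317,60) to (317,232), forks at rows 102 and 198), and the bystanders haven't moved. Handing in.

```bash
python3 -c "
from plant import close_job
print(close_job())"
```

```text
the job is handed in; nothing more can be done
None
```

The job is handed in: the probe was drawn from the dock, laid on the rest, retaken by its handle, guided along the seam from green to red, and laid back in both forks with nothing else disturbed; the hand-in gave no verdict, but my last readings and pictures all looked right.

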